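Make up the two bearing-change kits for the drive unit

TASK

Make up the two bearing-change kits for the drive unit: the large bearing, the seal ring and the shaft nut go into the yellow drive-end tray, the small bearing and the speed sensor into the green sensor-end tray, each lying flat, fully down in the nest cut out for it. Set the parts down, do not drop them, and leave the pinion, the orange plug and the caliper where they are.

Things in the scene. Friction and masses are not known exactly. Their poses are not given: they have to be found in the camera images.
- drive_tray: Drive-end kit tray, fixed, flat: 106 (x) by 240 (y) by 18 mm; yellow base and nest floors, black insert. Origin: centre of underside; y lengthwise, z up. Round nests at x = 0: seal ring y = -67 mm, 80 across; large bearing y = +21, 74 across; nut y = +88, 38 across. All nests 5 mm deep (floor 13 mm above the underside), mouths bevelled 2 mm.
- sensor_tray: Sensor-end kit tray, fixed, flat: 90 (x) by 198 (y) by 18 mm; green base and nest floors, black insert. Origin: centre of underside; y lengthwise, z up. Nests at x = 0: small bearing y = -53 mm, round, 64 across; sensor y = +38, oblong 34 (x) by 96 (y), sensor either end first. Nests 5 mm deep (floor 13 mm above the underside), mouths bevelled 2 mm.
- large_bearing: Large steel ball bearing lying flat, 62 mm outside diameter, 16 mm high, 0.2 kg. Grasp across the outer ring. Origin: centre of its underside; z up.
- seal_ring: Black rubber shaft seal ring lying flat, 68 mm outside diameter, 9 mm high, rigid, 40 g. Grasp across the outside. Origin: centre of its underside; z up.
- shaft_nut: Steel hexagon shaft nut lying flat, 24 mm across the flats (along its x), 27 mm across the corners (along its y), 13 mm high, 35 g. Origin: centre of its underside; z up.
- small_bearing: Small steel ball bearing lying flat, 52 mm outside diameter, 15 mm high, 0.13 kg. Grasp across the outer ring. Origin: centre of its underside; z up.
- speed_sensor: Black speed sensor lying flat, 84 mm long (along its y), 22 mm wide (x), 20 mm high, 45 g: round barrel, 18 mm, with orange ring and brass tip towards -y; square head, 22 mm wide, from y = -4 to +26 mm; grey connector at +y. Grasp across x. Origin: centre of its underside; z up.
- pinion: Bystander: steel spur gear, 60 mm diameter, 28 mm high. Stays where it is. Origin: centre of its underside; z up.
- hv_plug: Bystander: orange cable plug with a black end, 40 mm by 85 mm (y) by 45 mm high. Stays where it is. Origin: centre of its underside; z up.
- caliper: Bystander: digital caliper lying flat, 63 mm by 200 mm (y) by 14 mm. Stays where it is. Origin: centre of its underside; z up.
Things that resemble listed ones, but are neither listed nor needed, are in the scene too. There is more than one size of the seal_ring; the one meant has the size given above. What is shaped like the small_bearing but pink is not meant.

How it is judged:
By the outcome, as a careful person would: the job done as asked, in the order asked, and still so for the second after the job is handed in, with the robot touching nothing.
It also fails if it takes over 96 s, if anything falls off the work surface, if the arm or the gripper's body presses on something with over 40 N, if the wrist force passes 120 N, or if a joint passes its speed limit or range.

ROBOT

A 6-joint arm with a two-finger parallel gripper is mounted at the origin on a cart in front of the work surface, level with it; the furniture and walls round the work are solid. World frame = base frame: x ahead of the robot, y to its left, z up, the work surface at z = 0. Lengths are in m, angles in degrees, forces in N, time in s.
With the tool pointing down it reaches from about 0.3 to 0.75 m from the base axis. Payload 8.5 kg.
Tool frame: the origin (TCP) lies midway between the tips of the shut fingers; the grasp point (between the pads) lies env.tcp_to_grasp behind it (env.tcp_to_grasp is the distance from the TCP to the grasp point, in m); z points along the fingers, y is the line along which they close (so a half turn about z gives the same grasp; the last joint's range is limited). The gripper opens to 85 mm and grips with 20 to 120 N. Pads are 22 mm wide; open, the fingers measure 114 mm over their backs; the gripper's body (76 mm by 85 mm) begins 54 mm behind the grasp point. The pads swing forward as they close: fully open they stand 13 mm farther back than shut.
Start: joints at [-12.336, 21.807, 74.336, -0, 83.858, -12.336], TCP at [0.55, 0, 0.231] pointing down, gripper open.
Joint ranges: [-178.18, 178.18], [-50.72, 133.34], [12.68, 142.11], [-81.47, 261.47], [9.98, 163.14], [-165.26, 165.26]. Speed limits (degrees/s): [136.94, 136.94, 180, 180, 180, 180].

INTERFACE

Orientations are given as a 3x3 rotation matrix whose columns are the frame's x, y, z axes.
In Python, from rig import observe, optics, job, env gives the robot as it stands. The module is installed in compiled form; this text tells all that it offers.
- The arm moves only by the shell command python3 -m jog 'ROWS' [FORCE]. ROWS is JSON, a list of rows, each a list of 7 numbers: the turn, a rotation vector about the tool's x, y, z in rad, then the shift along the tool's x, y, z in m, then the opening in per cent of the stroke, from 0 (shut) to 100 (fully open). A call has 1 to 10 rows; each row shifts and turns the commanded pose from where the row before left it, along the tool's axes as they then stand; what a row does not reach is not made up. A row lasts 1/8 s, in which the tool goes at most 62.5 mm and 10.7 degrees, less where a joint would pass 70% of its speed; a pose out of reach is approached as far as the arm can. A call is refused whole if a number of a shift passes 0.0625 or a number of a turn 0.188, either way. A call with a gripper value outside its range is refused whole. The fingers move at their own pace and stop on an object; FORCE is the grip in N (left out, the last holds). Time passes only in rows, so rows that do not move let the fingers close. It gives the time, the measured TCP pose, the force, the opening and the grip force at its end, in the units of the state.
- observe(): the state, without advancing time (a new reading comes with each control period).
- optics.get_image(name): name is "scene" or "side" or "wrist"; returns a dict with "pixels" (400x640x3 uint8, red, green, blue), "mtx" (3x3 intrinsics, pixels), "dist_coeffs" ([k1, k2, p1, p2, k3] as OpenCV has them; the pictures are not rectified), "rvec" (rotation vector, rad) and "tvec" (3), from world to camera coordinates, as OpenCV has them. Camera axes: x right, y down, z forward; pixel columns grow to the right and rows downward; lengths in m; the calibration is good to about 2 mm. A picture is of the moment at which its call begins. There is no depth.
- job.close_job(): hands the job in; it is judged then, once.
The state is a dict: "time_s": time; "q": joint angles; "qvel": joint speeds; "joint_efforts": joint torques, N m; "position": TCP position; "tool_rot": TCP orientation; "ft_force": force on the tool from outside, world axes, zero at the start; "wrist_torque": the same for the moment, N m; "grip_width": finger opening in m; "gripper_force": force on a finger pad.
Only numpy, scipy, OpenCV 4.12 (cv2) and the standard library are available. Lean on these libraries where they do the work, as an engineer would, in place of code of your own. Each camera call takes 0.05 s, during which the arm holds its last target. There are 200 camera calls.

## Working session

There is one attempt and no reset: what is moved stays moved. The work goes in short steps, Python scripts to look and compute and a shell command to move; the robot and the scene stay as the last step left them, time stands still between calls to the robot, and variables do not carry over. Pictures are saved under pics/ and viewed, at most 14 in all, crops included, and the job is handed in when it is done.

```bash
mkdir -p pics
cat > h.py <<'E'
import numpy as np, cv2
from rig import observe, optics, job, env
def snap(name,fn):
    d=optics.get_image(name); cv2.imwrite('pics/'+fn+'.png',d['pixels'][:,:,::-1]); np.savez('pics/'+fn+'.npz',**d); return d
def load(fn): return dict(np.load('pics/'+fn+'.npz'))
def ray(d,uv):
    p=cv2.undistortPoints(np.array(uv,float).reshape(-1,1,2),d['mtx'],d['dist_coeffs']).reshape(-1,2)
    R=cv2.Rodrigues(np.array(d['rvec'],float))[0]; c=-R.T@np.array(d['tvec'],float).ravel()
    return c,np.c_[p,np.ones(len(p))]@R
def pt(d,uv,z):
    c,v=ray(d,uv); return c+v*((z-c[2])/v[:,2])[:,None]
def proj(d,X): return cv2.projectPoints(np.array(X,float).reshape(-1,3),d['rvec'],d['tvec'],d['mtx'],d['dist_coeffs'])[0].reshape(-1,2)
E
python3 - <<'E'
from h import *
for n in("scene","side","wrist"): 
    d=snap(n,n+'0'); c,_=ray(d,[[0,0]]); print(n,c)
s=observe(); print(s['position'],s['tool_rot'],s['grip_width'],env.tcp_to_grasp,s['time_s'])
E
```

```text
scene [0.23269463 0.72752058 0.47927749]
side [ 0.61944133 -0.79253529  0.65683741]
wrist [0.54951811 0.079876   0.37296576]
[5.49788495e-01 4.75925906e-05 2.30849401e-01] [[ 6.29377078e-06  9.99999426e-01 -1.07117033e-03]
 [ 9.99999962e-01 -6.00029133e-06  2.73983190e-04]
 [ 2.73976605e-04 -1.07117202e-03 -9.99999389e-01]] 0.0852510164769167 0.0187 0.15
```

View pics/scene0.png

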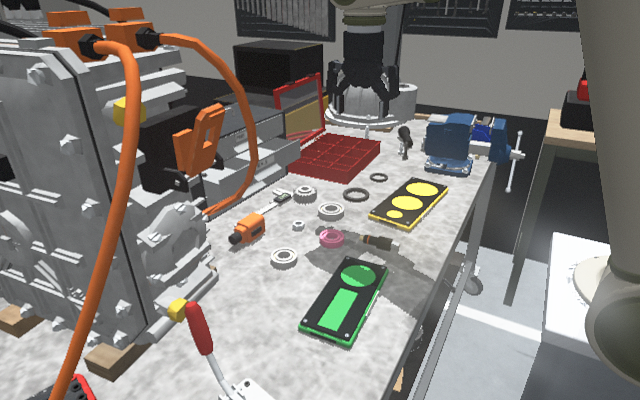

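View pics/side0.png

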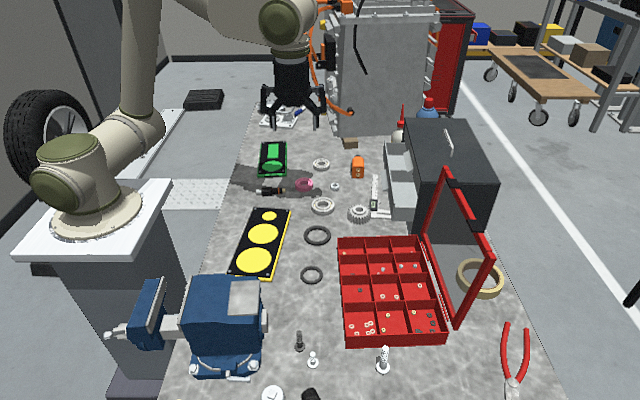

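View pics/wrist0.png

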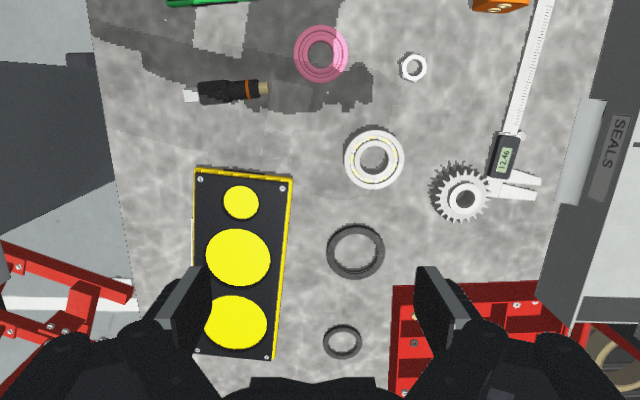

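Run:
```python
from h import *
d=load('wrist0')
def ext(n,l,r,t,b,z):
    cx,cy=(l+r)/2,(t+b)/2
    P=pt(d,[[l,cy],[r,cy],[cx,t],[cx,b],[cx,cy]],z); print(n,P[4,:2].round(4),'diam',np.linalg.norm(P[1]-P[0]).round(4),np.linalg.norm(P[3]-P[2]).round(4))
ext('large',343,405,126,190,.016);ext('sealA',326,385,223,279,.009);ext('sealB',322,362,324,359,.009);ext('pink',293,348,25,83,.015);ext('nut',399,428,53,82,.013)
print('sensor',pt(d,[[184,95],[270,88],[214,92],[245,90]],.012)[:,:2].round(4))
hsv=cv2.cvtColor(d['pixels'],cv2.COLOR_RGB2HSV)
m=cv2.inRange(hsv,(25,120,100),(35,255,255))
cs,_=cv2.findContours(m,cv2.RETR_EXTERNAL,cv2.CHAIN_APPROX_NONE)
n,lab,st,ce=cv2.connectedComponentsWithStats(m)
for i in range(1,n):
    if st[i,4]>300: print(st[i],pt(d,[ce[i]],.013)[0,:2].round(4))
d=load('side0'); hsv=cv2.cvtColor(d['pixels'],cv2.COLOR_RGB2HSV)
m=cv2.inRange(hsv,(50,120,60),(75,255,255)); n,lab,st,ce=cv2.connectedComponentsWithStats(m)
for i in range(1,n):
    if st[i,4]>60: print('g',st[i],pt(d,[ce[i]],.013)[0,:2].round(4))
d=load('scene0'); hsv=cv2.cvtColor(d['pixels'],cv2.COLOR_RGB2HSV)
m=cv2.inRange(hsv,(50,120,60),(75,255,255)); n,lab,st,ce=cv2.connectedComponentsWithStats(m)
for i in range(1,n):
    if st[i,4]>60: print('g',st[i],pt(d,[ce[i]],.013)[0,:2].round(4))
ext('small',270,298,247,268,.015); ext('largeS',317,344,201,219,.016)
```

```text
large [0.6123 0.0101] diam 0.0636 0.0665
sealA [ 0.5983 -0.0983] diam 0.0672 0.0705
sealB [ 0.5863 -0.2237] diam 0.0502 0.0536
pink [0.5569 0.1094] diam 0.052 0.0513
nut [0.6464 0.0978] diam 0.028 0.0264
sensor [[0.4224 0.0725]
 [0.5077 0.0787]
 [0.4525 0.0751]
 [0.4831 0.0769]]
[ 193  167   99  193 1174] [ 0.4961 -0.0695]
[223 186  36  33 939] [ 0.472  -0.0382]
[ 205  229   66   57 2941] [ 0.4644 -0.1039]
[ 204  295   63   55 2645] [ 0.4555 -0.1922]
g [267 143  12  16 170] [0.4499 0.2898]
g [257 143  30  35 139] [0.473  0.1878]
g [262 160  21  12 183] [0.4557 0.1994]
g [341 265  34  22 560] [0.4553 0.2002]
g [299 286  81  60 325] [0.4226 0.3204]
g [317 288  41  43 848] [0.4489 0.2923]
small [0.6013 0.2209] diam 0.0541 0.0673
largeS [0.6075 0.0178] diam 0.0628 0.0839
```

```bash
python3 -m jog '[[0,0,0,0.003,0.0155,0.025,100],[0,0,0,0.003,0.0155,0.025,100],[0,0,0,0.002,0.0155,0.025,100],[0,0,0,0.002,0.0155,0.025,100],[0,0,0,0,0,0,100]]' 40
python3 - <<'E'
from h import *
d=snap('wrist','w1'); s=observe(); print(s['position'],s['ft_force'])
print(proj(d,[s['position'],[.6123,.0101,.016],[.60,.22,.015]]), d['mtx'][0,0])
a=cv2.resize(d['pixels'][:,:,::-1],(800,500)); 
b=load('wrist0')['pixels'][200:380,290:420,::-1]; b=cv2.resize(b,None,fx=1.6,fy=1.6); a[:b.shape[0],:b.shape[1]]=b
cv2.imwrite('pics/w1c.png',a)
E
```

```text
time_s: 0.78
position: [0.6115, 0.0102, 0.1292]
tool_rot: [[-0.0, 1.0, -0.004], [1.0, 0.0, 0.001], [0.001, -0.004, -1.0]]
ft_force: [-0.4, 0.3, 0.7]
grip_width: 0.0859
gripper_force: 0.0
[0.61160252 0.01007855 0.13083446] [ 0.05872448 -0.62815381  1.51967762]
[[ 313.49220521  273.36511317]
 [ 314.54783259  197.0993747 ]
 [ 294.63507788 -138.69524084]] 352.87660355404626
```

View pics/w1c.png

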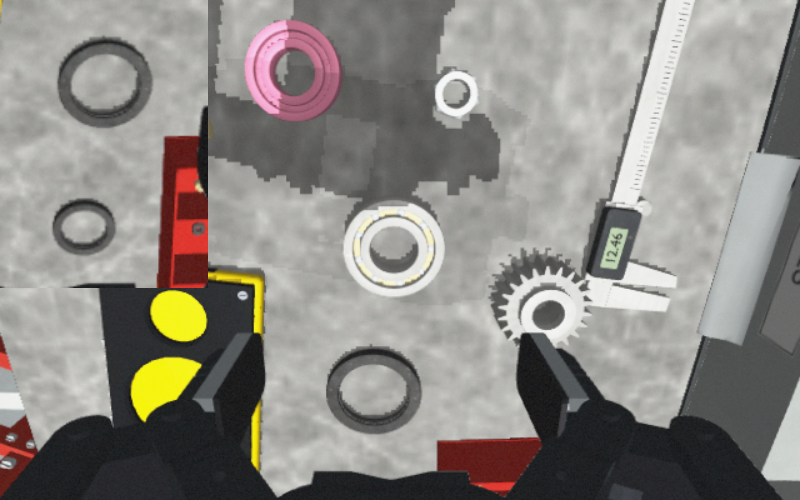

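```bash
python3 -m jog '[[0,0,0,-0.001,0.0015,0.03,85],[0,0,0,0,0,0.035,85],[0,0,0,0,0,0.035,85],[0,0,0,0,0,0.02,85],[0,0,0,0,0,0.01,85],[0,0,0,0,0,0,85]]' 40
python3 -m jog '[[0,0,0,0,0,0,40],[0,0,0,0,0,0,40],[0,0,0,0,0,0,40],[0,0,0,0,0,0,40]]' 50
python3 - <<'E'
from h import *
d=snap('wrist','w2'); cv2.imwrite('pics/w2c.png',cv2.resize(d['pixels'][120:400,100:540,::-1],None,fx=1.5,fy=1.5))
E
```

```text
time_s: 1.58
position: [0.6136, 0.0089, 0.002]
tool_rot: [[0.0, 1.0, 0.001], [1.0, -0.0, -0.0], [-0.0, 0.001, -1.0]]
ft_force: [0.3, -0.2, -0.5]
grip_width: 0.0727
gripper_force: 0.0
time_s: 2.08
position: [0.6139, 0.0089, 0.0034]
tool_rot: [[-0.0, 1.0, 0.002], [1.0, 0.0, -0.001], [-0.001, 0.002, -1.0]]
ft_force: [-2.3, -0.2, 8.2]
grip_width: 0.0587
gripper_force: 52.9
```

View pics/w2c.png

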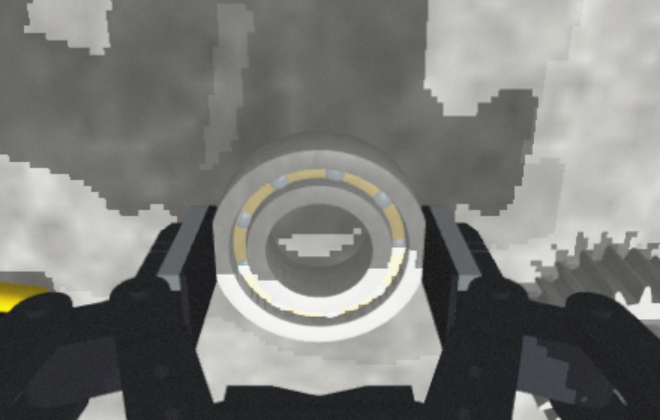

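```bash
python3 -m jog '[[0,0,0,0,0,-0.02,40],[0,0,0,0,0,-0.06,40],[0,0,0,0,0,0,40]]'
python3 - <<'E'
from h import *
d=load('wrist0'); g=cv2.cvtColor(d['pixels'],cv2.COLOR_RGB2GRAY).astype(float)
P=[]
for u,v in [(201,179),(282,188),(266,356),(197,351)]:
    w=g[v-4:v+5,u-4:u+5].clip(70)-70; yy,xx=np.mgrid[v-4:v+5,u-4:u+5]; P.append([(w*xx).sum()/w.sum(),(w*yy).sum()/w.sum()])
X=pt(d,P,.018)[:,:2]; print(np.round(P,1).tolist(),X.round(4).tolist()); c=X.mean(0)
a=(X[0]-X[3]+X[1]-X[2]); a/=np.linalg.norm(a); print('c',c,'ang',np.degrees(np.arctan2(a[0],a[1])))
for n,y in(('seal',-.067),('large',.021),('nut',.088)): print(n,(c+a*y).round(4))
s=observe(); print(s['position'],s['ft_force'],s['grip_width'])
E
```

```text
time_s: 2.5
position: [0.6159, 0.0087, 0.0867]
tool_rot: [[-0.0, 1.0, 0.01], [1.0, 0.0, -0.002], [-0.002, 0.01, -1.0]]
ft_force: [0.2, -0.7, -2.2]
grip_width: 0.0588
gripper_force: 55.4
[[199.8, 178.6], [282.0, 188.2], [266.0, 357.0], [196.7, 352.4]] [[0.4321, -0.0111], [0.5174, -0.0215], [0.4914, -0.2399], [0.4054, -0.2337]]
c [ 0.46157739 -0.12654771] ang 6.816652417993283
seal [ 0.4536 -0.1931]
large [ 0.4641 -0.1057]
nut [ 0.472  -0.0392]
[0.61586837 0.00867038 0.08670504] [ 0.21531033 -0.66179181 -2.17403394] 0.05878234809104923
```

```bash
python3 -m jog '[[0,0,0,-0.0284,-0.0379,0,40],[0,0,0,-0.0284,-0.0379,0,40],[0,0,0,-0.0284,-0.0379,0,40],[0,0,0,-0.0284,-0.0379,0,40],[0,0,0,0,0,0,40],[0,0,0,0,0,0,40]]'
```

```text
time_s: 3.25
position: [0.4622, -0.1046, 0.0814]
tool_rot: [[0.0, 1.0, 0.001], [1.0, -0.0, -0.0], [-0.0, 0.001, -1.0]]
ft_force: [0.6, -0.6, -1.9]
grip_width: 0.0583
gripper_force: 55.5
```

```bash
python3 -m jog '[[0,0,0,-0.0005,0.002,0.02,40],[0,0,0,0,0,0.02,40],[0,0,0,0,0,0.01,40],[0,0,0,0,0,0,40]]'
python3 - <<'E'
from h import *
d=snap('wrist','w3'); s=observe();print(s['position'])
c=np.array([.4641,-.1057]);t=np.linspace(0,6.28,40)
q=proj(d,np.c_[c[0]+.039*np.cos(t),c[1]+.039*np.sin(t),0*t+.018])
im=d['pixels'][:,:,::-1].copy(); cv2.polylines(im,[q.astype(np.int32)],True,(0,0,255),1)
cv2.imwrite('pics/w3c.png',cv2.resize(im[100:400,100:540],None,fx=1.5,fy=1.5))
E
```

```text
time_s: 3.75
position: [0.4641, -0.1047, 0.0309]
tool_rot: [[-0.001, 1.0, -0.001], [1.0, 0.001, 0.0], [0.0, -0.001, -1.0]]
ft_force: [-0.5, 0.3, -2.2]
grip_width: 0.0586
gripper_force: 55.5
[ 0.46429209 -0.10490259  0.03146283]
```

View pics/w3c.png

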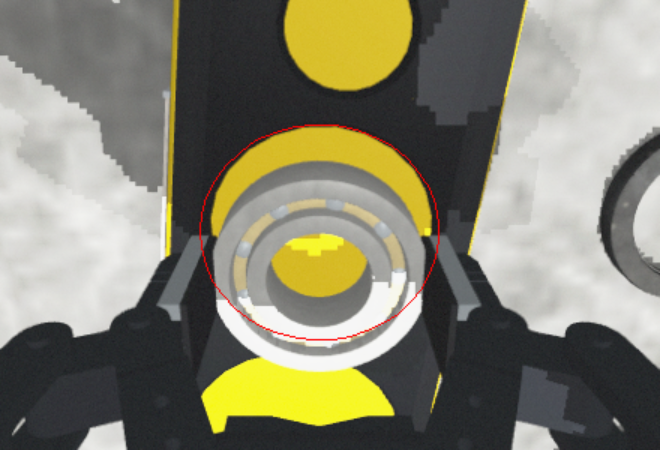

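```bash
python3 -m jog '[[0,0,0,-0.0005,0,0.006,40],[0,0,0,0,0,0.004,40],[0,0,0,0,0,0.002,40],[0,0,0,0,0,0,40]]'
python3 -m jog '[[0,0,0,0,0,0.002,40],[0,0,0,0,0,0,40],[0,0,0,0,0,0,40]]'
```

```text
time_s: 4.3
position: [0.4639, -0.1056, 0.0193]
tool_rot: [[0.0, 1.0, -0.0], [1.0, -0.0, 0.0], [0.0, -0.0, -1.0]]
ft_force: [-0.7, 0.8, -1.7]
grip_width: 0.0583
gripper_force: 55.5
time_s: 4.68
position: [0.4639, -0.1056, 0.0174]
tool_rot: [[0.0, 1.0, 0.0], [1.0, -0.0, -0.0], [-0.0, 0.0, -1.0]]
ft_force: [0.1, -0.2, -1.8]
grip_width: 0.0587
gripper_force: 55.5
```

```bash
python3 -m jog '[[0,0,0,0,0,0.001,40],[0,0,0,0,0,0,40]]'
python3 -m jog '[[0,0,0,0,0,0.0007,40],[0,0,0,0,0,0,40]]'
```

```text
time_s: 4.92
position: [0.464, -0.1056, 0.0165]
tool_rot: [[-0.0, 1.0, 0.0], [1.0, 0.0, -0.0], [-0.0, 0.0, -1.0]]
ft_force: [-1.3, 0.1, 0.4]
grip_width: 0.0585
gripper_force: 55.8
time_s: 5.18
position: [0.464, -0.1056, 0.0164]
tool_rot: [[-0.0, 1.0, 0.001], [1.0, 0.0, -0.0], [-0.0, 0.001, -1.0]]
ft_force: [-2.1, 0.9, 9.6]
grip_width: 0.0585
gripper_force: 57.3
```

```bash
python3 -m jog '[[0,0,0,0,0,0,80],[0,0,0,0,0,0,85],[0,0,0,0,0,-0.01,85],[0,0,0,0,0,-0.03,85],[0,0,0,0,0.03,-0.03,100],[0,0,0,0.003,0.045,0,100],[0,0,0,0.003,0.045,0,100],[0,0,0,0,0.014,0,100],[0,0,0,0,0,0,100]]'
python3 - <<'E'
from h import *
d=snap('wrist','w4'); s=observe();print(s['position'],proj(d,[[.5983,-.0983,.009],[.464,-.1057,.029],s['position']]))
cv2.imwrite('pics/w4.png',d['pixels'][:,:,::-1])
E
```

```text
time_s: 6.3
position: [0.5983, -0.0995, 0.0858]
tool_rot: [[-0.001, 1.0, 0.0], [1.0, 0.001, -0.0], [-0.0, 0.0, -1.0]]
ft_force: [-1.1, -0.2, 0.3]
grip_width: 0.0857
gripper_force: 0.0
[ 0.59751826 -0.099466    0.08571943] [[312.90325157 211.71820874]
 [ 96.12838805 233.66835714]
 [311.50319753 271.36333615]]
```

View pics/w4.png

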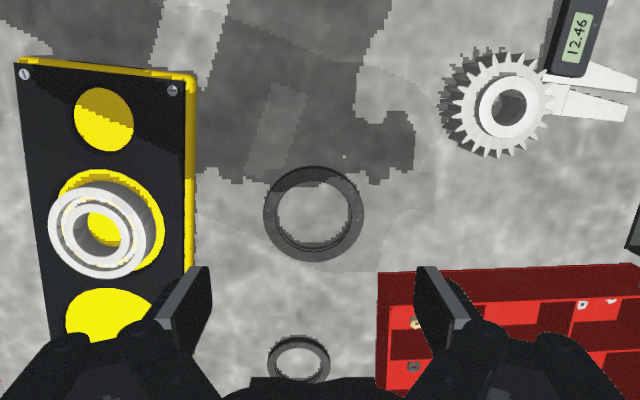

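```bash
python3 -m jog '[[0,0,0,0,0.0007,0.035,90],[0,0,0,0,0,0.035,90],[0,0,0,0,0,0.014,90],[0,0,0,0,0,0.004,90],[0,0,0,0,0,0,90]]'
for i in 1; do python3 -m jog '[[0,0,0,0,0,0.002,90],[0,0,0,0,0,0.002,90],[0,0,0,0,0,0,90]]'|grep -E "pos|ft|width"; done
python3 -m jog '[[0,0,0,0,0,0.0015,90],[0,0,0,0,0,0,90]]'|grep -E "pos|ft|width"
```

```text
time_s: 6.98
position: [0.5989, -0.0998, -0.0014]
tool_rot: [[0.0, 1.0, 0.001], [1.0, -0.0, -0.001], [-0.001, 0.001, -1.0]]
ft_force: [0.7, -0.2, 1.0]
grip_width: 0.0767
gripper_force: 0.0
position: [0.5986, -0.0996, -0.0063]
ft_force: [-0.3, -0.1, -0.1]
grip_width: 0.0769
position: [0.5985, -0.0996, -0.008]
ft_force: [-0.2, 0.2, -0.2]
grip_width: 0.0764
```

```bash
python3 -m jog '[[0,0,0,0,0,0.001,90],[0,0,0,0,0,0,90]]'|grep -E "pos|ft|width"
python3 -m jog '[[0,0,0,0,0,0.001,90],[0,0,0,0,0,0,90]]'|grep -E "pos|ft|width"
python3 -m jog '[[0,0,0,0,0,0.001,90],[0,0,0,0,0,0,90]]'|grep -E "pos|ft|width"
```

```text
position: [0.5985, -0.0996, -0.009]
ft_force: [-1.2, -1.0, 0.4]
grip_width: 0.0769
position: [0.5986, -0.0996, -0.0099]
ft_force: [-0.0, 0.0, 0.7]
grip_width: 0.0767
position: [0.5986, -0.0996, -0.0099]
ft_force: [-2.8, 0.6, 9.2]
grip_width: 0.077
```

```bash
python3 -m jog '[[0,0,0,0,0,-0.0082,90],[0,0,0,0,0,0,50],[0,0,0,0,0,0,50],[0,0,0,0,0,0,50],[0,0,0,0,0,0,50]]' 35
python3 -m jog '[[0,0,0,0,0,-0.02,50],[0,0,0,0,0,-0.045,50],[0,0,0,0,0,0,50]]'
python3 - <<'E'
from h import *
d=snap('wrist','w5'); s=observe();print(s['position'])
cv2.imwrite('pics/w5.png',d['pixels'][:,:,::-1])
E
```

```text
time_s: 8.98
position: [0.599, -0.0998, -0.0011]
tool_rot: [[-0.0, 1.0, 0.002], [1.0, 0.0, -0.001], [-0.001, 0.002, -1.0]]
ft_force: [-2.8, 0.4, 12.6]
grip_width: 0.0648
gripper_force: 35.3
time_s: 9.35
position: [0.6002, -0.1001, 0.0653]
tool_rot: [[-0.0, 1.0, 0.006], [1.0, 0.0, -0.002], [-0.002, 0.006, -1.0]]
ft_force: [-0.7, 1.2, -0.7]
grip_width: 0.0646
gripper_force: 38.8
[ 0.59908058 -0.09975038  0.06334943]
```

View pics/w5.png

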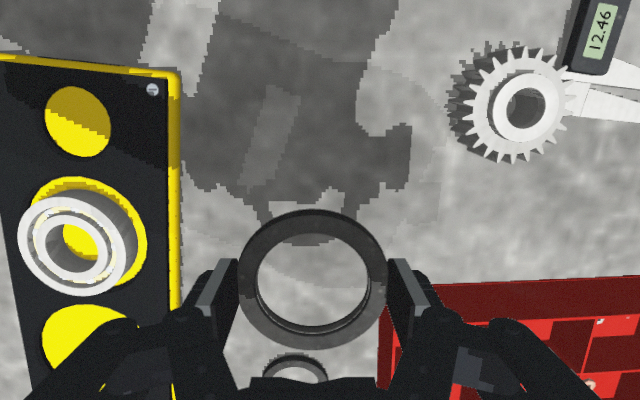

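Run:
```python
from h import *
a=load('side0');b=load('scene0')
im=np.vstack([np.hstack([cv2.resize(a['pixels'][250:390,100:300],None,fx=2,fy=2),cv2.resize(b['pixels'][100:190,380:530],(400,280))])])
cv2.imwrite('pics/vise.png',im[:,:,::-1])
for z in(.0,.08,.1,.12,.15): print(z,pt(a,[[190,277],[262,277]],z)[:,:2].round(3).tolist(),pt(b,[[428,120],[473,124]],z)[:,:2].round(3).tolist())
```

```text
0.0 [[0.317, -0.234], [0.479, -0.235]] [[0.615, -0.823], [0.448, -0.852]]
0.08 [[0.354, -0.302], [0.496, -0.303]] [[0.551, -0.564], [0.412, -0.588]]
0.1 [[0.363, -0.319], [0.5, -0.32]] [[0.535, -0.499], [0.403, -0.522]]
0.12 [[0.373, -0.336], [0.505, -0.337]] [[0.519, -0.434], [0.394, -0.457]]
0.15 [[0.386, -0.362], [0.511, -0.362]] [[0.495, -0.337], [0.381, -0.358]]
```

View pics/vise.png

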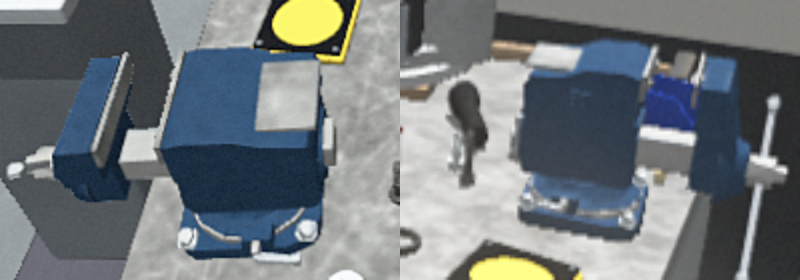

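```bash
python3 -m jog '[[0,0,0,-0.0187,-0.0291,0,50],[0,0,0,-0.0187,-0.0291,0,50],[0,0,0,-0.0187,-0.0291,0,50],[0,0,0,-0.0187,-0.0291,0,50],[0,0,0,-0.0185,-0.029,0,50],[0,0,0,0,0,0,50],[0,0,0,0,0,0,50]]'
```

```text
time_s: 10.28
position: [0.4533, -0.1927, 0.0617]
tool_rot: [[0.0, 1.0, -0.001], [1.0, -0.0, 0.001], [0.001, -0.001, -1.0]]
ft_force: [0.3, 0.3, -0.5]
grip_width: 0.0646
gripper_force: 38.9
```

```bash
python3 -m jog '[[0,0,0,-0.0003,0.0003,0.02,50],[0,0,0,0,0,0.018,50],[0,0,0,0,0,0.006,50],[0,0,0,0,0,0.003,50],[0,0,0,0,0,0,50]]'|grep -E "pos|ft"
python3 -m jog '[[0,0,0,0,0,0.0015,50],[0,0,0,0,0,0,50]]'|grep -E "pos|ft"
python3 -m jog '[[0,0,0,0,0,0.001,50],[0,0,0,0,0,0,50]]'|grep -E "pos|ft"
```

```text
position: [0.4538, -0.1932, 0.0155]
ft_force: [0.5, -0.1, 0.1]
position: [0.4536, -0.1933, 0.014]
ft_force: [-0.4, -0.2, -0.5]
position: [0.4535, -0.1932, 0.0128]
ft_force: [-0.4, -0.4, -0.7]
```

```bash
python3 -m jog '[[0,0,0,0,0,0.0008,50],[0,0,0,0,0,0,50]]'|grep -E "pos|ft"
python3 -m jog '[[0,0,0,0,0,0.0007,50],[0,0,0,0,0,0,50]]'|grep -E "pos|ft"
```

```text
position: [0.4535, -0.1933, 0.0121]
ft_force: [-0.7, -0.2, 0.4]
position: [0.4536, -0.1933, 0.0119]
ft_force: [-2.7, 1.3, 9.1]
```

```bash
python3 -m jog '[[0,0,0,0,0,0,88],[0,0,0,0,0,0,90],[0,0,0,0,0,-0.01,90],[0,0,0,0,0,-0.04,90],[0,0,0,0.03,0.02,-0.04,90],[0,0,0,0.0485,0.032,-0.01,90],[0,0,0,0.0485,0.032,0,80],[0,0,0,0.0485,0.032,0,70],[0,0,0,0.0485,0.032,0,60],[0,0,0,0.0485,0.032,0,60]]'|grep -E "pos|ft"
python3 -m jog '[[0,0,0,0.0185,0.013,0,60],[0,0,0,0,0,0,60],[0,0,0,0,0,0,60]]'|grep -E "pos|ft"
python3 - <<'E'
from h import *
d=snap('wrist','w6'); s=observe();print(s['position'],proj(d,[[.6464,.0978,.013]]))
cv2.imwrite('pics/w6c.png',cv2.resize(d['pixels'][:,:,::-1],(800,500),interpolation=cv2.INTER_CUBIC))
E
```

```text
position: [0.6343, 0.0811, 0.1121]
ft_force: [0.9, -0.4, 0.4]
position: [0.646, 0.0971, 0.1116]
ft_force: [-0.4, -1.0, 0.3]
[0.64603303 0.09679158 0.11165266] [[313.42047435 201.98399108]]
```

View pics/w6c.png

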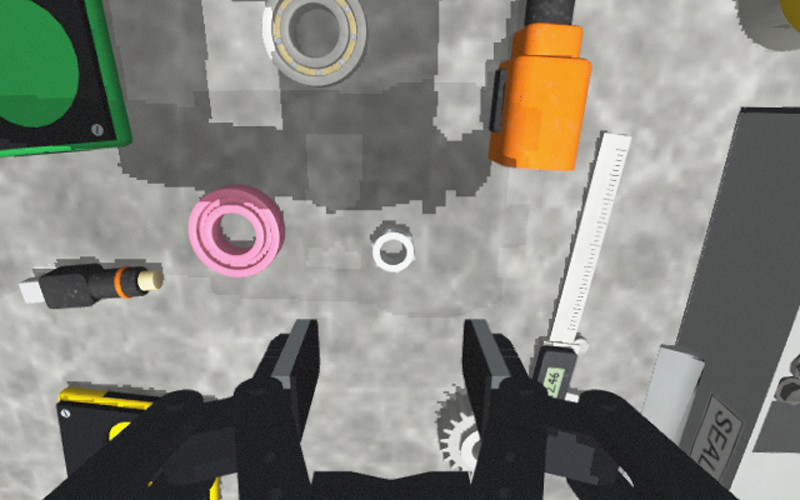

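Run:
```python
from h import *
d=load('w6'); g=cv2.cvtColor(d['pixels'],cv2.COLOR_RGB2GRAY)
c=g[170:235,280:350]; cv2.imwrite('pics/nut.png',cv2.resize(d['pixels'][170:235,280:350,::-1],None,fx=8,fy=8,interpolation=cv2.INTER_CUBIC))
m=(g>225).astype(np.uint8); n,l,st,ce=cv2.connectedComponentsWithStats(m[170:235,280:350])
for i in range(1,n):
    if st[i,4]>100:
        cs,_=cv2.findContours((l==i).astype(np.uint8),cv2.RETR_EXTERNAL,cv2.CHAIN_APPROX_NONE)
        k=cs[0].reshape(-1,2)+[280,170]; X=pt(d,k,.013)[:,:2]; h=X
        print(st[i],ce[i]+[280,170],((X.max(0)+X.min(0))/2).round(4))
        print([(a,round(1e3*float(np.ptp(X@[np.cos(np.radians(a)),np.sin(np.radians(a))])),1)) for a in range(0,180,5)])
```

```text
[ 19  16  32  32 420] [314.32619048 201.20714286] [0.6472 0.098 ]
[(0, 22.3), (5, 22.6), (10, 22.8), (15, 22.9), (20, 23.0), (25, 23.0), (30, 23.4), (35, 23.8), (40, 23.9), (45, 23.9), (50, 23.7), (55, 23.3), (60, 23.1), (65, 23.1), (70, 23.0), (75, 23.0), (80, 22.9), (85, 23.2), (90, 23.4), (95, 23.7), (100, 23.8), (105, 23.7), (110, 23.5), (115, 23.1), (120, 22.8), (125, 22.9), (130, 22.8), (135, 22.5), (140, 22.6), (145, 22.8), (150, 23.0), (155, 23.4), (160, 23.5), (165, 23.4), (170, 23.2), (175, 22.8)]
```

View pics/nut.png

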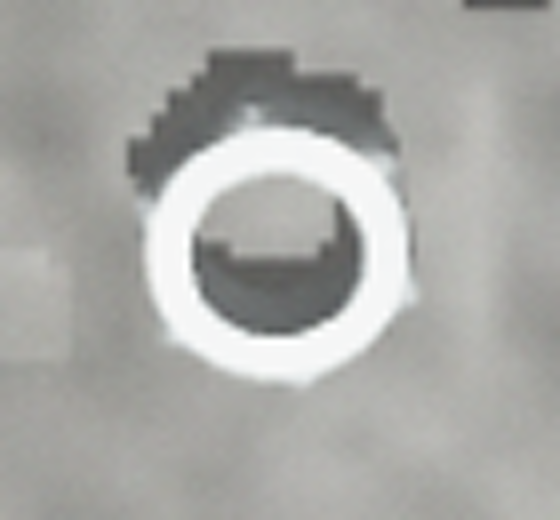

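```bash
python3 -m jog '[[0,0,0,0.0013,0.001,0.01,60],[0,0,-0.096,0,0,0.03,60],[0,0,-0.096,0,0,0.03,60],[0,0,0,0,0,0.02,60],[0,0,0,0,0,0.01,60],[0,0,0,0,0,0.0055,60],[0,0,0,0,0,0,60]]'|grep -E "pos|ft|rot"
python3 -m jog '[[0,0,0,0,0,0,10],[0,0,0,0,0,0,10],[0,0,0,0,0,0,10],[0,0,0,0,0,0,10],[0,0,0,0,0,0,10],[0,0,0,0,0,0,10]]' 40
```

```text
position: [0.6476, 0.099, 0.006]
tool_rot: [[-0.191, 0.982, 0.0], [0.982, 0.191, 0.0], [-0.0, 0.0, -1.0]]
ft_force: [-0.2, 0.2, 0.4]
time_s: 15.2
position: [0.6479, 0.0991, 0.0067]
tool_rot: [[-0.191, 0.982, 0.001], [0.982, 0.191, -0.0], [-0.0, 0.001, -1.0]]
ft_force: [-1.7, 0.2, 6.7]
grip_width: 0.0221
gripper_force: 39.9
```

```bash
python3 -m jog '[[0,0,0,0,0,-0.02,10],[0,0,0.096,0,0,-0.04,10],[0,0,0.096,0,0,-0.02,10],[0,0,0,-0.0345,-0.044,0,10],[0,0,0,-0.0345,-0.044,0,10],[0,0,0,-0.0345,-0.044,0,10],[0,0,0,-0.0345,-0.044,0,10],[0,0,0,0,0,0,10],[0,0,0,0,0,0,10]]'
```

```text
time_s: 16.32
position: [0.4721, -0.039, 0.0861]
tool_rot: [[0.0, 1.0, 0.001], [1.0, -0.0, -0.0], [-0.0, 0.001, -1.0]]
ft_force: [0.3, 0.1, -0.2]
grip_width: 0.0219
gripper_force: 39.6
```

```bash
python3 -m jog '[[0,0,0,0,0,0.03,10],[0,0,0,0,0,0.02,10],[0,0,0,0,0,0.01,10],[0,0,0,0,0,0.003,10],[0,0,0,0,0,0,10]]'|grep -E "pos|ft"
python3 -m jog '[[0,0,0,0,0,0.0015,10],[0,0,0,0,0,0,10]]'|grep -E "pos|ft"
python3 -m jog '[[0,0,0,0,0,0.001,10],[0,0,0,0,0,0,10]]'|grep -E "pos|ft"
```

```text
position: [0.4719, -0.0388, 0.0231]
ft_force: [-0.5, 0.3, 0.5]
position: [0.4716, -0.0389, 0.0216]
ft_force: [-0.1, -0.1, -0.3]
position: [0.4715, -0.0389, 0.0203]
ft_force: [0.5, -0.3, -0.6]
```

```bash
python3 -m jog '[[0,0,0,0,0,0.0008,10],[0,0,0,0,0,0,10]]'|grep -E "pos|ft"
python3 -m jog '[[0,0,0,0,0,0.0007,10],[0,0,0,0,0,0,10]]'|grep -E "pos|ft"
```

```text
position: [0.4715, -0.0389, 0.0197]
ft_force: [-0.3, 1.1, 3.3]
position: [0.4716, -0.0389, 0.0196]
ft_force: [-2.5, 0.5, 12.1]
```

```bash
python3 -m jog '[[0,0,0,0,0,0,30],[0,0,0,0,0,0,45],[0,0,0,0,0,-0.01,45],[0,0,0,0,0,-0.04,45],[0,0,0,0.03,0.02,-0.03,60],[0,0,0,0.052,0.026,0,70],[0,0,0,0.052,0.026,0,80],[0,0,0,0.052,0.026,0,80],[0,0,0,0,0,0,80]]'|grep -E "pos|ft"
python3 - <<'E'
from h import *
a=load('side0');b=load('scene0');w=load('w6')
print('side',pt(a,[[335,137],[390,137],[345,150]],0)[:,:2].round(3).tolist())
print('scene',pt(b,[[150,315],[210,292],[255,185],[205,130]],0)[:,:2].round(3).tolist(), pt(b,[[150,315],[210,250],[220,130]],.1)[:,:2].round(3).tolist())
print('small',pt(w,[[255,23]],.015))
d=snap('wrist','w7'); print(observe()['position'])
cv2.imwrite('pics/w7.png',d['pixels'][:,:,::-1])
E
```

```text
position: [0.5702, 0.1502, 0.099]
ft_force: [0.6, 0.0, 0.8]
side [[0.658, 0.402], [0.853, 0.4], [0.689, 0.312]]
scene [[0.72, 0.442], [0.672, 0.352], [0.865, -0.029], [1.318, -0.314]] [[0.618, 0.501], [0.651, 0.355], [1.052, -0.117]]
small [[0.61035321 0.21456715 0.015     ]]
[0.56944883 0.14844974 0.09891363]
```

View pics/w7.png

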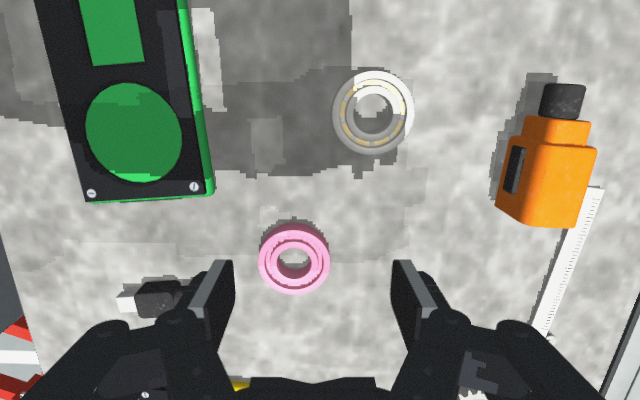

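Run:
```python
from h import *
d=load('w7')
P=pt(d,[[332,112],[414,112],[373,70],[373,154],[373,112]],.015)[:,:2]; print(P[4].round(4),np.linalg.norm(P[0]-P[1]),np.linalg.norm(P[2]-P[3]))
S=pt(d,[[91.2,193],[193.5,187]],.018)[:,:2]; print('screws',S.round(4).tolist(),np.linalg.norm(S[0]-S[1]))
hsv=cv2.cvtColor(d['pixels'],cv2.COLOR_RGB2HSV); m=cv2.inRange(hsv,(50,100,50),(80,255,255)); n,l,st,ce=cv2.connectedComponentsWithStats(m)
for i in range(1,n):
    if st[i,4]>300: print(st[i],ce[i].round(1),pt(d,[ce[i]],.013)[0,:2].round(4))
u=S[1]-S[0];u/=np.linalg.norm(u);v=np.array([-u[1],u[0]]);print('ang',np.degrees(np.arctan2(u[1],u[0])))
c=S.mean(0)+v*.0
# nest edges: extremal pts of circle
i=max(range(1,n),key=lambda i:st[i,4]); k=np.argwhere(l==i)[:,::-1]; X=pt(d,k[::7],.013)[:,:2]; h=cv2.minEnclosingCircle(X.astype(np.float32)); print(h)
```

```text
[0.6076 0.2152] 0.05138078470054585 0.05138395761596306
screws [[0.422, 0.1625], [0.4915, 0.1669]] 0.06968811106348886
[  78    0   67   66 3521] [111.6  31.4] [0.4494 0.262 ]
[  90    0  125  203 2297] [189.3 107.4] [0.4922 0.2175]
[  85   82   98  101 7541] [133.3 132.4] [0.4542 0.202 ]
ang 3.575902881665014
((0.4534185826778412, 0.2008645087480545), 0.03225068002939224)
```

```bash
python3 -m jog '[[0,0,0,0.033,0.019,0.01,78],[0,0,0,0.033,0.019,0.01,78],[0,0,0,0,0,0.01,78],[0,0,0,0,0,0,78],[0,0,0,0,0,0,78]]'|grep -E "pos|ft"
python3 - <<'E'
from h import *
d=snap('wrist','w8'); print(observe()['position'],proj(d,[[.6076,.2152,.015]]))
g=cv2.cvtColor(d['pixels'],cv2.COLOR_RGB2GRAY); g=cv2.medianBlur(g,3)[100:330,200:440]
c=cv2.HoughCircles(g,cv2.HOUGH_GRADIENT,1,100,param1=80,param2=20,minRadius=42,maxRadius=70); 
c=c[0,:2]+[200,100,0]; print(c,pt(d,c[:,:2],.015)[:,:2])
E
```

```text
position: [0.6074, 0.2118, 0.0695]
ft_force: [-0.5, -0.2, -1.0]
[0.60749827 0.21200016 0.06959157] [[313.31379379 220.85620264]]
[[313.5        218.5         43.29999924]] [[0.60771178 0.21670369]]
```

```bash
python3 -m jog '[[0,0,0,0.0038,0,0.015,78],[0,0,0,0,0,0.03,78],[0,0,0,0,0,0.015,78],[0,0,0,0,0,0.008,78],[0,0,0,0,0,0,78]]'|grep -E "pos|ft"
python3 -m jog '[[0,0,0,0,0,0,35],[0,0,0,0,0,0,35],[0,0,0,0,0,0,35],[0,0,0,0,0,0,35],[0,0,0,0,0,0,35]]' 50
python3 -m jog '[[0,0,0,0,0,-0.02,35],[0,0,0,0,0,-0.05,35],[0,0,0,0,-0.038,0,35],[0,0,0,-0.0005,-0.038,0,35],[0,0,0,-0.0005,-0.038,0,35],[0,0,0,-0.0005,-0.038,0,35],[0,0,0,0,0,0,35],[0,0,0,0,0,0,35]]'
```

```text
position: [0.6075, 0.2169, 0.0007]
ft_force: [-1.2, -0.1, 0.8]
time_s: 21.05
position: [0.6082, 0.2171, 0.0022]
tool_rot: [[-0.0, 1.0, 0.002], [1.0, 0.0, 0.0], [0.0, 0.002, -1.0]]
ft_force: [-0.3, 1.0, 6.5]
grip_width: 0.0494
gripper_force: 52.4
time_s: 22.05
position: [0.4564, 0.2155, 0.0712]
tool_rot: [[0.0, 1.0, 0.002], [1.0, -0.0, 0.0], [0.0, 0.002, -1.0]]
ft_force: [-0.5, -0.1, -1.0]
grip_width: 0.0494
gripper_force: 52.5
```

```bash
python3 -m jog '[[0,0,0,-0.0142,-0.0018,0,35],[0,0,0,0,0,0.02,35],[0,0,0,0,0,0.02,35],[0,0,0,0,0,0.01,35],[0,0,0,0,0,0.003,35],[0,0,0,0,0,0,35]]'|grep -E "pos|ft"
python3 -m jog '[[0,0,0,0,0,0.0015,35],[0,0,0,0,0,0,35]]'|grep -E "pos|ft"
python3 -m jog '[[0,0,0,0,0,0.001,35],[0,0,0,0,0,0,35]]'|grep -E "pos|ft"
```

```text
position: [0.454, 0.2011, 0.0181]
ft_force: [0.2, -1.0, -1.3]
position: [0.4538, 0.2013, 0.0166]
ft_force: [0.4, 0.6, -2.0]
position: [0.4537, 0.2012, 0.0153]
ft_force: [0.1, -0.2, -2.0]
```

```bash
python3 -m jog '[[0,0,0,0,0,0.0008,35],[0,0,0,0,0,0,35]]'|grep -E "pos|ft"
python3 -m jog '[[0,0,0,0,0,0.0006,35],[0,0,0,0,0,0,35]]'|grep -E "pos|ft"
```

```text
position: [0.4537, 0.2012, 0.0151]
ft_force: [-2.0, -0.5, 6.7]
position: [0.4538, 0.2013, 0.0151]
ft_force: [-4.4, 0.1, 13.5]
```

```bash
python3 -m jog '[[0,0,0,0,0,0,68],[0,0,0,0,0,0,72],[0,0,0,0,0,-0.01,72],[0,0,0,0,0,-0.04,72],[0,0,0,-0.03,0,-0.04,72],[0,0,0,-0.05,0.004,0,70],[0,0,0,-0.05,0.004,0,60],[0,0,0,-0.041,0.003,0,60],[0,0,0,0,0,0,60],[0,0,0,0,0,0,60]]'|grep -E "pos|ft"
python3 - <<'E'
from h import *
d=snap('wrist','w9'); s=observe(); print(s['position'],s['q'])
print(proj(d,[[.465,.0756,.01]]))
cv2.imwrite('pics/w9.png',d['pixels'][:,:,::-1])
E
```

```text
position: [0.4646, 0.0306, 0.1042]
ft_force: [0.7, 0.2, 0.7]
[0.46451888 0.03098914 0.10414705] [-1.08085079e+01  2.19128802e+01  9.85771499e+01  1.27257967e-02
  5.95114179e+01 -1.08601658e+01]
[[313.48782415 141.12774869]]
```

View pics/w9.png

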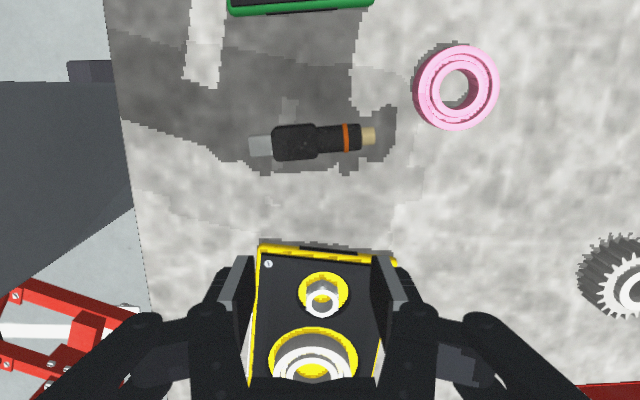

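Run:
```python
from h import *
d=load('w9')
P=pt(d,[[248,147],[377,136],[273,143.5],[317,141.5]],.011)[:,:2]; print(P.round(4).tolist(),np.linalg.norm(P[0]-P[1]))
u=P[1]-P[0];print('ang',np.degrees(np.arctan2(u[1],u[0])),'mid',P[:2].mean(0),'head',P[2:].mean(0))
```

```text
[[0.4212, 0.0719], [0.5071, 0.0792], [0.438, 0.0742], [0.4673, 0.0755]] 0.08627186266698568
ang 4.851032043714898 mid [0.46414038 0.07552719] head [0.45266282 0.07484563]
```

```bash
python3 -m jog '[[0,0,0,0.0438,-0.0084,0,60],[0,0,0.1858,0,0,0,60],[0,0,0.1858,0,0,0,60],[0,0,0.1858,0,0,0,60],[0,0,0.1858,0,0,0,60],[0,0,0.1858,0,0,0,60],[0,0,0.1858,0,0,0,60],[0,0,0.1858,0,0,0,60],[0,0,0.1858,0,0,0,60],[0,0,0,0,0,0,60]]'|grep -E "pos|ft|rot"
python3 - <<'E'
from h import *
d=snap('wrist','w10'); s=observe(); print(s['position'],s['tool_rot'][:,0])
u=np.array([.9964,.0845]);o=np.array([.4641,.0755])
q=proj(d,[[*(o+u*t),.011] for t in(-.042,-.026,.004,.042)]); print(q)
im=d['pixels'][:,:,::-1].copy()
for p in q: cv2.circle(im,tuple(int(round(x)) for x in p),3,(0,0,255),1)
cv2.imwrite('pics/w10.png',im)
E
```

```text
position: [0.456, 0.075, 0.104]
tool_rot: [[0.996, 0.088, -0.0], [0.088, -0.996, 0.0], [-0.0, -0.0, -1.0]]
ft_force: [-0.3, -0.7, -0.2]
[0.45609163 0.07481979 0.10399577] [ 9.95977364e-01  8.96051895e-02 -3.23071812e-05]
[[313.2473029  248.01197018]
 [313.33609391 227.77969823]
 [313.51164653 187.59771172]
 [313.75204456 132.17884916]]
```

View pics/w10.png

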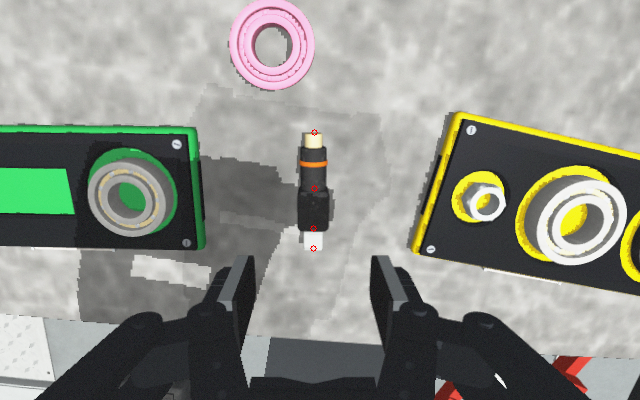

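```bash
python3 -m jog '[[0,0,0,0,0,0.03,60],[0,0,0,0,0,0.035,60],[0,0,0,0,0,0.02,60],[0,0,0,0,0,0.0105,60],[0,0,0,0,0,0,60]]'|grep -E "pos|ft"
python3 -m jog '[[0,0,0,0,0,0,8],[0,0,0,0,0,0,8],[0,0,0,0,0,0,8],[0,0,0,0,0,0,8],[0,0,0,0,0,0,8],[0,0,0,0,0,0,8]]' 40
python3 -m jog '[[0,0,0,0,0,-0.02,8],[0,0,0,0,0,-0.05,8],[0,0,0,0,0,-0.01,8],[0,0,0,0,0,0,8]]'
```

```text
position: [0.4562, 0.0742, 0.0083]
ft_force: [0.2, -0.6, 1.2]
time_s: 27.78
position: [0.4567, 0.074, 0.0093]
tool_rot: [[0.996, 0.085, 0.002], [0.085, -0.996, -0.0], [0.002, 0.0, -1.0]]
ft_force: [-0.5, 0.5, 6.1]
grip_width: 0.0208
gripper_force: 39.5
time_s: 28.28
position: [0.4563, 0.074, 0.0888]
tool_rot: [[0.996, 0.085, 0.001], [0.085, -0.996, -0.0], [0.001, 0.0, -1.0]]
ft_force: [-0.1, -0.7, -0.4]
grip_width: 0.0205
gripper_force: 39.5
```

```bash
python3 -m jog '[[0,0,-0.172,0,0,0,8],[0,0,-0.172,0,0,0,8],[0,0,-0.172,0,0,0,8],[0,0,-0.172,0,0,0,8],[0,0,-0.172,0,0,0,8],[0,0,-0.172,0,0,0,8],[0,0,-0.172,0,0,0,8],[0,0,-0.172,0,0,0,8],[0,0,-0.172,0,0,0,8],[0,0,0,0,0,0,8]]'|grep -E "pos|rot|width"
python3 -m jog '[[0,0,0,0.0526,0.0016,0,8],[0,0,0,0.0526,0.0016,0,8],[0,0,0,0.0526,0.0016,0,8],[0,0,0,0.0526,0.0016,0,8],[0,0,0,0,0,0,8],[0,0,0,0,0,0,8]]'
python3 - <<'E'
from h import *
d=snap('wrist','w11'); s=observe(); print(s['position'])
# nest floor seen ahead, and sensor in gripper: axis of tip pixels
hsv=cv2.cvtColor(d['pixels'],cv2.COLOR_RGB2HSV); m=cv2.inRange(hsv,(50,100,50),(80,255,255)); n,l,st,ce=cv2.connectedComponentsWithStats(m)
for i in range(1,n):
    if st[i,4]>300: print(st[i],ce[i].round(1),pt(d,[ce[i]],.013)[0,:2].round(4))
g=d['pixels'].astype(int); i=cv2.inRange(hsv,(5,150,100),(15,255,255)); n,l,st,ce=cv2.connectedComponentsWithStats(i)
for k in range(1,n):
    if st[k,4]>20: print('orange',st[k],pt(d,[ce[k]],s['position'][2]-.0093+.015)[0].round(4))
E
```

```text
position: [0.4557, 0.074, 0.0873]
tool_rot: [[-0.06, 0.998, -0.002], [0.998, 0.06, 0.0], [0.0, -0.002, -1.0]]
grip_width: 0.0207
time_s: 30.28
position: [0.4493, 0.284, 0.0877]
tool_rot: [[-0.06, 0.998, -0.001], [0.998, 0.06, -0.001], [-0.001, -0.001, -1.0]]
ft_force: [-0.1, -1.0, -0.3]
grip_width: 0.0207
gripper_force: 39.5
[0.4495401  0.28355934 0.0878825 ]
[ 238  106  147  180 2259] [313.5 154.5] [0.4472 0.3235]
[ 283  128   57  125 3205] [310.7 166.7] [0.4459 0.3157]
orange [291 204  44  15 333] [0.4471 0.3142 0.0936]
orange [ 604  326   36   74 1236] [0.607  0.2426 0.0936]
```

Run:
```python
from h import *
o=np.array([.4641,.0755]);u=np.array([.9964,.0845])
for f,z in(('w10',.017),('w11',.0878-.0093+.017)):
    d=load(f); hsv=cv2.cvtColor(d['pixels'],cv2.COLOR_RGB2HSV); i=cv2.inRange(hsv,(5,150,100),(15,255,255))
    n,l,st,ce=cv2.connectedComponentsWithStats(i[:,200:420])
    k=1+np.argmax(st[1:,4]); p=pt(d,[ce[k]+[200,0]],z)[0,:2]; print(f,st[k],p,(p-o)@u if f=='w10' else '')
d=load('w11');v=np.array([-.06,.998]); c=np.array([.4488,.2918])
m=cv2.inRange(cv2.cvtColor(d['pixels'],cv2.COLOR_RGB2HSV),(50,100,50),(80,255,255)); n,l,st,ce=cv2.connectedComponentsWithStats(m); k=[i for i in range(n) if st[i,0]==283][0]
X=pt(d,np.argwhere(l==k)[:,::-1],.013)[:,:2]-c; print('along max',(X@v).max(),'across',np.percentile(X@[v[1],-v[0]],[1,99]))
```

```text
w10 [100 160  27   7 102] [0.48612194 0.07842162] 0.022189536835062345
w11 [ 91 204  44  15 333] [0.44702305 0.31484966] 
along max 0.0479852451589096 across [-0.01818477  0.01620534]
```

```bash
python3 -m jog '[[0,0,0,-0.0008,-0.0006,0.02,8],[0,0,0,0,0,0.025,8],[0,0,0,0,0,0.012,8],[0,0,0,0,0,0.005,8],[0,0,0,0,0,0,8]]'|grep -E "pos|ft"
python3 -m jog '[[0,0,0,0,0,0.0015,8],[0,0,0,0,0,0,8]]'|grep -E "pos|ft"
python3 -m jog '[[0,0,0,0,0,0.001,8],[0,0,0,0,0,0,8]]'|grep -E "pos|ft"
```

```text
position: [0.4494, 0.2834, 0.0267]
ft_force: [-0.7, 0.3, -0.4]
position: [0.4493, 0.2836, 0.0253]
ft_force: [0.1, 1.1, -0.8]
position: [0.4492, 0.2836, 0.024]
ft_force: [0.1, -0.8, -0.5]
```

```bash
python3 -m jog '[[0,0,0,0,0,0.001,8],[0,0,0,0,0,0,8]]'|grep -E "pos|ft"
python3 -m jog '[[0,0,0,0,0,0.0008,8],[0,0,0,0,0,0,8]]'|grep -E "pos|ft"
python3 -m jog '[[0,0,0,0,0,0.0005,8],[0,0,0,0,0,0,8]]'|grep -E "pos|ft"
```

```text
position: [0.4491, 0.2836, 0.0228]
ft_force: [0.6, -0.0, -0.5]
position: [0.4492, 0.2836, 0.0223]
ft_force: [-1.8, -0.8, 3.0]
position: [0.4492, 0.2836, 0.0223]
ft_force: [-2.7, -1.7, 9.5]
```

Contact came at 0.0223, the height I predicted for a seated sensor. I'll release, retract and check the sensor numerically.

```bash
python3 -m jog '[[0,0,0,0,0,0,30],[0,0,0,0,0,0,45],[0,0,0,0,0,-0.01,45],[0,0,0,0,0,-0.04,45],[0,0,0,-0.03,0,-0.04,60],[0,0,0,-0.05,0,-0.03,60],[0,0,0,-0.05,0,0,60],[0,0,0,0,0,0,60],[0,0,0,0,0,0,60]]'|grep -E "pos|ft"
python3 - <<'E'
from h import *
d=snap('wrist','w12'); hsv=cv2.cvtColor(d['pixels'],cv2.COLOR_RGB2HSV)
c=np.array([.4478,.2918]);v=np.array([-.06,.998]);w=np.array([v[1],-v[0]])
i=cv2.inRange(hsv,(5,150,100),(15,255,255)); n,l,st,ce=cv2.connectedComponentsWithStats(i)
for k in range(1,n):
    if st[k,4]>20: p=pt(d,[ce[k]],.030)[0,:2]-c; print('orange',st[k],'along',p@v,'across',p@w)
m=cv2.inRange(hsv,(50,100,50),(80,255,255)); n,l,st,ce=cv2.connectedComponentsWithStats(m)
for k in range(1,n):
    if st[k,4]>100:
        X=pt(d,np.argwhere(l==k)[:,::-1],.013)[:,:2]-c; print(st[k],'al',(X@v).min().round(4),(X@v).max().round(4),'ac',(X@w).min().round(4),(X@w).max().round(4))
g=snap('side','side1'); h=load('side0')
# bystanders: pixel change near pinion, plug, caliper
D=np.abs(g['pixels'].astype(int)-h['pixels']).max(2); print([ (D[a:b,c:e]>60).mean().round(3) for a,b,c,e in((200,228,345,372),(152,182,348,368),(172,220,368,392))])
E
```

```text
position: [0.4572, 0.1541, 0.1419]
ft_force: [-0.1, 0.3, 0.4]
orange [ 595  137   45   89 1875] along -0.1299572086990441 across 0.23959899269651705
[ 248    0  128  189 1502] al -0.1354 -0.0007 ac -0.0438 0.0453
[ 287    0   50   73 1806] al -0.048 -0.0009 ac -0.0169 0.0178
[ 271   88   85   84 1553] al -0.1215 -0.0591 ac -0.0308 0.0332
[295 121  33  31 783] al -0.1057 -0.0829 ac -0.0125 0.012
[np.float64(0.0), np.float64(0.0), np.float64(0.0)]
```

```bash
python3 -m jog '[[0,0,0,0.04,0,0,60],[0,0,0,0.04,0,0,60],[0,0,0,0,0,0,60],[0,0,0,0,0,0,60]]'|grep -E "pos|ft"
python3 - <<'E'
from h import *
d=snap('wrist','w13'); hsv=cv2.cvtColor(d['pixels'],cv2.COLOR_RGB2HSV)
c=np.array([.4478,.2918]);v=np.array([-.06,.998]);w=np.array([v[1],-v[0]])
i=cv2.inRange(hsv,(5,150,100),(15,255,255)); n,l,st,ce=cv2.connectedComponentsWithStats(i)
for k in range(1,n):
    if st[k,4]>20: p=pt(d,[ce[k]],.030)[0,:2]-c; print('orange',st[k],'along',p@v,'across',p@w)
# profile of non-green inside nest (sensor edges) across at several stations
m=cv2.inRange(hsv,(50,100,50),(80,255,255))
for al in(-.04,-.035,-.015,0,.01,.03,.036,.038,.04,.042,.044,.046):
    t=np.arange(-.017,.0171,.001); q=proj(d,[[*(c+v*al+w*x),.013] for x in t]).round().astype(int)
    print(al,''.join('g' if m[y,x] else '.' for x,y in q))
E
```

```text
position: [0.4519, 0.234, 0.1414]
ft_force: [0.0, 0.5, 0.2]
orange [300  84  27   5 128] along 0.0222131083400822 across 0.00042430687661205215
orange [ 575  231   65   86 2527] along -0.12016639248830699 across 0.24529219012362435
-0.04 .gggggggggg...............ggggggggg
-0.035 .gggggggggg...............ggggggggg
-0.015 gggggg.......................gggggg
0 ggggggg......................gggggg
0.01 ggggggggg..................gggggggg
0.03 ggggggggg..................gggggggg
0.036 gggggggggggg............ggggggggggg
0.038 gggggggggggg.............gggggggggg
0.04 gggggggggggg.............gggggggggg
0.042 gggggggggggg............ggggggggggg
0.044 ggggggggggggggggggggggggggggggggggg
0.046 ggggggggggggggggggggggggggggggggggg
```

The sensor is centred in its nest, with green floor visible on both sides and at the end. All five parts are seated, so I'm handing in.

```bash
python3 -c "
from rig import job; print(job.close_job())"
```

```text
the job is handed in; nothing more can be done
None
```

I handed the job in after about 34 s of robot time: all five parts were set down in their nests in the order asked, and the pinion, plug and caliper were not disturbed.

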